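# Hook and snap the keyed stop plate into the soap cutter's bed

### The job

Fit the metal stop plate into the cutout of the white soap-cutter bed: pick it up by its wooden grip, turn it so that its outline matches the cutout, and hook its tongue under the blue strap while its other end is still raised. Then press that raised end down until the spring catch snaps back over it and the plate lies fully home, flush in the bed; let go and leave the soap bars and the scraper where they lie.

Things in the scene. Friction and masses are not known exactly. Their poses are not given: they have to be found in the camera images.
- stop_plate: loose aluminium plate, 0.35 kg nominal, lying flat, grip up. Origin: underside, centre of its 130 x 90 mm outline; z up. 12 mm thick, x -65..65, y -45..45 mm, but the +x, -y corner is cut away (nothing at x > 30 with y < -15). From its -x edge a tongue (y -5..35, z 0..5 mm) sticks out to x = -81.
- grip (a point): centre of the top of the plate's wooden grip: (0, 0, 50) mm in the plate's frame. The grip is a bar 18 mm thick in the plate's x, 70 mm long in its y, standing on the plate's top from z = 12 to z = 50 mm; pinch it across x.
- tongue_tip (a point): middle of the lower edge of the tongue's end: (-81, 15, 0) mm in the plate's frame
- heel (a point): place to press on the plate's top near its other end: (55, 15, 12) mm in the plate's frame; the edge (heel end) is 10 mm farther in +x
- bed: fixed white soap-cutter bed, 205 x 126 mm. Origin on the table under the cutout's centre, x roughly away from the robot. Cutout floor z = 8, wall tops z = 20; it spans x -66..66.5, y -47.5..47.5 mm except the solid corner x > 32, y < -17.5. The seated plate has the bed's x, y, yaw and its origin at z = 8. At x 60..112, y +-66 stand blue cheeks 48 mm high; a folded blue bow lies behind, to x = 190, z < 50.
- slot_mouth (a point): middle of the tongue slot's mouth, on the cutout's floor: (-66, 15, 8) mm in the bed's frame. The slot in the -x wall (y -8..38, z 8..17 mm) runs on to x = -86 beneath a blue steel strap (x -92..-66, y -14..44, z 17..23 mm).
- catch_nose (a point): tip of the catch's wedge nose, (60, 15, 23) mm in the bed's frame when sprung out (it moves with the catch). The steel wedge, 36 mm wide in y, overhangs the cutout by 7 mm: flat underside 2 mm above the seated plate's top, ramp from the tip up to z = 36 mm at x = 67. Catch body to z = 35, red tab to z = 44 mm, both beyond x = 67.
- catch (a joint): polished spring catch on the cutout's +x wall: how far it is pushed back along the bed's +x (m), 0 = sprung out, 0.012 = stop. Spring: 3.5 N to start, 7.7 N at the stop. Let go, the hooked plate stays tilted, its heel end on the ramp; that end, pressed down on the ramp with about 5 to 15 N, drives it back some 6 mm; it snaps out over the plate when home.
- soap_pink: pink soap bar 80 x 48 x 26 mm, a bystander; origin at the centre of its underside
- soap_mint: mint green soap bar 80 x 48 x 26 mm, a bystander at the back; origin at the centre of its underside
- scraper: flat scraper 200 mm long, lying between the bed's and the plate's places, a bystander; origin at its middle
Not all that is in view belongs to the job. Leave any green or purple look-alike of the stop_plate alone.

How it is judged:
By the outcome, as a careful person would: the job done as asked, in the order asked, and still so for the second after the job is handed in, with the robot touching nothing.
It also fails if it takes over 70 s, if anything falls off the work surface, if the arm or the gripper's body presses on something with over 40 N, if the wrist force passes 120 N, or if a joint passes its speed limit or range.

### The arm

A 6-joint arm with a two-finger parallel gripper is mounted at the origin on the work surface. World frame = base frame: x ahead of the robot, y to its left, z up, the work surface at z = 0. Lengths are in m, angles in rad, forces in N, time in s.
With the tool pointing down it reaches from about 0.35 to 0.775 m from the base axis. Payload 5.5 kg.
Tool frame: the origin (TCP) lies on the centre line of the jaws, within the pads' length; the fingertips stand 11 mm ahead of it and the grasp point (between the pads) lies 8 mm behind it (env.tip_extent is the distance from the TCP to the fingertips, in m); z points along the fingers, y is the line along which they close (so a half turn about z gives the same grasp; the last joint's range is limited). The gripper opens to 85 mm and grips with 20 to 120 N. Pads are 22 mm wide; open, the fingers measure 114 mm over their backs; the gripper's body (76 mm by 85 mm) begins 54 mm behind the grasp point. The pads swing forward as they close: fully open they stand 13 mm farther back than shut.
Start: joints at [-1.26, 0.313, 0.046, 1.304, 0, 1.431], TCP at [0.251, -0.518, 0.242] pointing down, gripper open.
Joint ranges: [-2.76, 2.76], [-0.86, 1.69], [-1.03, 1.26], [-2.2, 2.34], [-1.47, 1.5], [-3.14, 3.14]. Speed limits (rad/s): [2.57, 2.57, 3.14, 3.14, 3.14, 3.14].

### API

Orientations are given as a unit quaternion [w, x, y, z].
In Python, from workcell import env gives the robot as it stands.
- The arm moves only by the shell command python3 -m jog 'ROWS' [FORCE]. ROWS is JSON, a list of rows, each a list of 5 numbers: the gripper's target within -1 to 1 (shut at 1, half-way at 0, fully open at -1), then the shift along the tool's x, y, z in m, then the turn about the tool's z in degrees. In form: [[fingers, tx, ty, tz, turn], ...]. A call has 1 to 5 rows; each row shifts and turns the commanded pose from where the row before left it, along the tool's axes as they then stand; what a row does not reach is not made up. A row lasts 1/12 s, in which the tool goes at most 41.7 mm and 7.16 degrees, less where a joint would pass 70% of its speed; a pose out of reach is approached as far as the arm can. A call is refused whole if a number of a shift passes 0.0417 or a number of a turn 7.16, either way. A call with a gripper value outside its range is refused whole. The fingers move at their own pace and stop on an object; FORCE is the grip in N (left out, the last holds). Time passes only in rows, so rows that do not move let the fingers close. It gives the time, the measured TCP pose, the force, the opening and the grip force at its end, in the units of the state.
- env.get_state(): the state, without advancing time (a new reading comes with each control period).
- env.read_camera(name): name is "side" or "top" or "wrist"; returns a dict with "img" (400x640x3 uint8, red, green, blue), "fov_y" (degrees; the focal length in pixels is half the picture's height over the tangent of half this angle, whatever the lens; pixels are square), "cx", "cy" (the principal point, pixels), "T" (4x4, takes a point from camera to world coordinates). Camera axes: x right, y up, looking along -z (the intrinsics and any distortion apply to the point x, -y, -z); pixel columns grow to the right and rows downward; lengths in m; the calibration is good to about 2 mm. The wrist camera is an equidistant fisheye: a pixel r from the principal point sees the ray r / f radians off the axis. A picture is of the moment at which its call begins. There is no depth.
- env.hand_in(): hands the job in; it is judged then, once.
The state is a dict: "clock": time; "joint_pos": joint angles; "qvel": joint speeds; "tau": joint torques, N m; "tcp_pos": TCP position; "orientation": TCP orientation; "wrist_force": force on the tool from outside, world axes, zero at the start; "ft_torque": the same for the moment, N m; "finger_gap": finger opening in m; "grip_force": force on a finger pad.
Only numpy, scipy, OpenCV 4.12 (cv2) and the standard library are available. Lean on these libraries where they do the work, as an engineer would, in place of code of your own. Each camera call takes 0.05 s, during which the arm holds its last target. There are 200 camera calls.

## Working session

There is one attempt and no reset: what is moved stays moved. The work goes in short steps, Python scripts to look and compute and a shell command to move; the robot and the scene stay as the last step left them, time stands still between calls to the robot, and variables do not carry over. Pictures are saved under pics/ and viewed, at most 10 in all, crops included, and the job is handed in when it is done.

```bash
mkdir -p pics; ls
python3 - <<'E'
from workcell import env
import cv2,numpy as np
s=env.get_state();print({k:np.round(v,3).tolist() for k,v in s.items()})
for n in ["top","side","wrist"]:
    c=env.read_camera(n);np.savez(f"pics/{n}0.npz",**c)
    cv2.imwrite(f"pics/{n}0.png",c["img"][:,:,::-1]);print(n,c["fov_y"],c["cx"],c["cy"],np.round(c["T"],3).tolist(),[k for k in c])
E
```

```text
pics
{'clock': 0.0, 'joint_pos': [-1.26, 0.314, 0.045, 1.304, 0.0, 1.431], 'qvel': [-0.002, -0.001, 0.0, -0.001, 0.002, 0.001], 'tau': [-0.001, -48.063, 29.853, 0.019, -0.0, 0.0], 'tcp_pos': [0.25, -0.517, 0.241], 'orientation': [-0.001, 0.975, 0.223, -0.0], 'wrist_force': [-0.339, 0.189, -0.101], 'ft_torque': [-0.051, -0.019, 0.037], 'grip_force': 0.0, 'finger_gap': 0.085}
top 42.791775963023845 320.6656707612295 194.41016814586595 [[-0.018, 0.976, -0.216, 0.347], [-1.0, -0.019, 0.0, 0.034], [-0.004, 0.216, 0.976, 1.058], [0.0, 0.0, 0.0, 1.0]] ['img', 'fov_y', 'cx', 'cy', 'T']
side 47.53177916465462 326.3150628985632 192.13127609151783 [[-0.74, 0.434, -0.514, -0.049], [-0.673, -0.47, 0.571, 0.708], [0.006, 0.768, 0.64, 0.802], [0.0, 0.0, 0.0, 1.0]] ['img', 'fov_y', 'cx', 'cy', 'T']
wrist 65.70646984690485 321.58787791526544 200.96510393920977 [[0.436, 0.868, 0.237, 0.31], [-0.9, 0.421, 0.114, -0.488], [-0.001, -0.263, 0.965, 0.373], [0.0, 0.0, 0.0, 1.0]] ['img', 'fov_y', 'cx', 'cy', 'T']
```

View pics/top0.png

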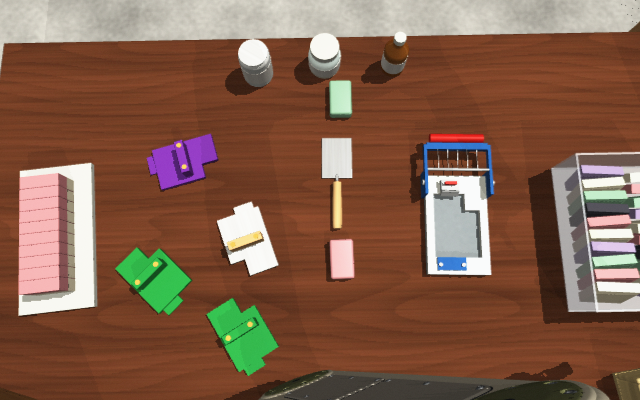

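View pics/side0.png

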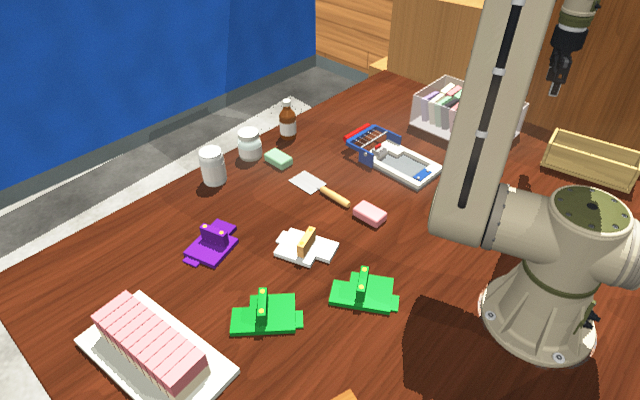

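Candidates for the plate in the top view are purple (183,160), green (152,275), green (242,335) and bare metal with a wooden grip (247,240). I choose the metal one at (247,240) and check it in a close crop, with the bed beside it.

Run:
```python
import cv2,numpy as np
i=cv2.imread("pics/top0.png")
a=cv2.resize(i[195:285,205:290],None,fx=4.5,fy=4.5,interpolation=cv2.INTER_CUBIC)
b=cv2.resize(i[125:285,415:500],None,fx=3.4,fy=3.4,interpolation=cv2.INTER_CUBIC)
o=np.zeros((560,690,3),np.uint8);o[:a.shape[0],:a.shape[1]]=a;o[:b.shape[0],390:390+b.shape[1]]=b
cv2.imwrite("pics/crop0.png",o)
```

```text
(no output)
```

View pics/crop0.png

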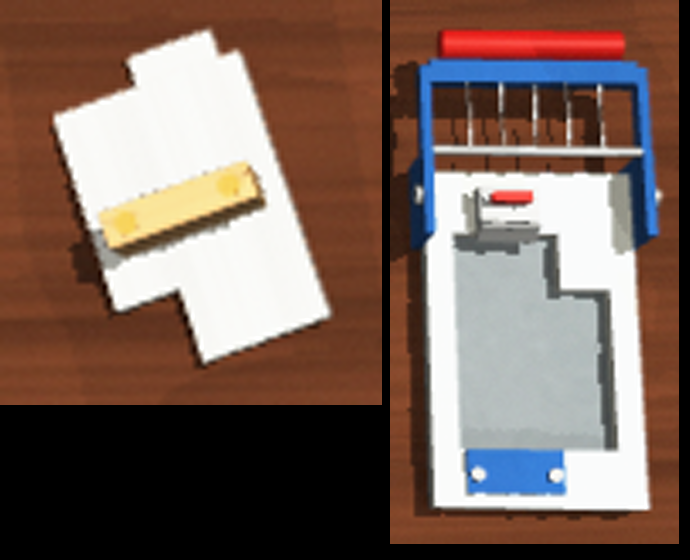

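The crop shows the bare-metal plate with its wooden grip: tongue towards top (crop 170,55), notch bottom-left (150,320), so it lies at about 180° to the bed. The bed's strap is at crop (515,470) and its catch at (510,205). Now I measure both.

```bash
cat > h.py <<'E'
import cv2,numpy as np
def ray(c,uv):
    uv=np.atleast_2d(np.asarray(uv,float)); f=200/np.tan(np.radians(float(c["fov_y"]))/2)
    x=(uv[:,0]-c["cx"])/f; y=(uv[:,1]-c["cy"])/f
    if c.get("fish"):
        r=np.hypot(x,y)+1e-12; d=np.c_[x/r*np.sin(r),-y/r*np.sin(r),-np.cos(r)]
    else: d=np.c_[x,-y,-np.ones_like(x)]
    T=c["T"]; return T[:3,3],d@T[:3,:3].T
def cast(c,uv,z):
    o,d=ray(c,uv); return (o+d*((z-o[2])/d[:,2])[:,None])[:,:2]
def rigid(A,B): # B = R A + t ; yaw deg, t, resid
    a,b=A-A.mean(0),B-B.mean(0); th=np.arctan2((a[:,0]*b[:,1]-a[:,1]*b[:,0]).sum(),(a*b).sum())
    R=np.array([[np.cos(th),-np.sin(th)],[np.sin(th),np.cos(th)]]); t=B.mean(0)-R@A.mean(0)
    return np.degrees(th),t,np.linalg.norm(A@R.T+t-B,axis=1)
def load(n,fish=False):
    c=dict(np.load(n)); c["fish"]=fish; return c
E
python3 - <<'E'
from h import *
np.set_printoptions(precision=4,suppress=True)
c=load("pics/top0.npz"); im=c["img"]; hsv=cv2.cvtColor(im,cv2.COLOR_RGB2HSV)
def big(m,x0,x1,y0,y1):
    z=np.zeros_like(m); z[y0:y1,x0:x1]=m[y0:y1,x0:x1]; k=cv2.findContours(z,cv2.RETR_CCOMP,cv2.CHAIN_APPROX_NONE); return k
white=((hsv[...,1]<60)&(hsv[...,2]>190)).astype(np.uint8)*255
wood=((hsv[...,0]>12)&(hsv[...,0]<32)&(hsv[...,1]>60)&(hsv[...,2]>150)).astype(np.uint8)*255
C,_=big(white|wood,205,290,195,285); C=max(C,key=cv2.contourArea)
p=cv2.approxPolyDP(C,3,True)[:,0];print("plate",p.tolist()); print(cast(c,p,.012))
G,_=big(wood,205,290,195,285);G=max(G,key=cv2.contourArea);r=cv2.minAreaRect(G);print("grip",r)
C,h=big(white,415,500,165,285)
for k,(q,hh) in enumerate(zip(C,h[0])):
    if cv2.contourArea(q)>300: a=cv2.approxPolyDP(q,3,True)[:,0]; print(k,hh.tolist(),cv2.contourArea(q),a.tolist());print(cast(c,a,.020))
blue=((hsv[...,0]>100)&(hsv[...,0]<125)&(hsv[...,1]>150)).astype(np.uint8)*255
B,_=big(blue,425,485,250,280);B=max(B,key=cv2.contourArea);r=cv2.minAreaRect(B);print("strap",r,cast(c,cv2.boxPoints(r),.023))
E
```

```text
plate [[248, 202], [234, 207], [234, 215], [217, 222], [229, 249], [264, 239], [228, 255], [231, 263], [244, 258], [252, 274], [277, 262], [258, 207]]
[[0.5649 0.1864]
 [0.5547 0.2155]
 [0.5378 0.2152]
 [0.5237 0.2503]
 [0.4671 0.2242]
 [0.4864 0.1525]
 [0.4548 0.226 ]
 [0.4384 0.2195]
 [0.4481 0.1931]
 [0.4154 0.1764]
 [0.4387 0.1257]
 [0.5538 0.1654]]
grip ((244.3248291015625, 240.0182342529297), (8.45814037322998, 36.13932800292969), 70.01689147949219)
30 [64, 29, 31, -1] 5707.5 [[428, 176], [428, 273], [490, 274], [486, 199], [480, 197], [479, 176]]
[[ 0.6117 -0.1919]
 [ 0.4103 -0.1791]
 [ 0.406  -0.3035]
 [ 0.5601 -0.3091]
 [ 0.5646 -0.297 ]
 [ 0.6097 -0.2988]]
63 [-1, 62, -1, 30] 2772.5 [[440, 179], [443, 183], [456, 180], [456, 185], [442, 189], [464, 193], [465, 209], [480, 210], [482, 257], [466, 257], [467, 263], [462, 263], [467, 266], [465, 271], [436, 269], [436, 234], [446, 238], [444, 248], [448, 245], [448, 250], [461, 249], [456, 236], [454, 240], [450, 237], [455, 231], [454, 224], [458, 230], [461, 227], [451, 225], [459, 220], [453, 219], [453, 208], [448, 207], [
[... 263 characters left out ...]
 -0.258 ]
 [ 0.4289 -0.2591]
 [ 0.429  -0.249 ]
 [ 0.4228 -0.2586]
 [ 0.4129 -0.2538]
 [ 0.418  -0.1957]
 [ 0.489  -0.2005]
 [ 0.4804 -0.2203]
 [ 0.46   -0.2148]
 [ 0.466  -0.2234]
 [ 0.4558 -0.2226]
 [ 0.4574 -0.2492]
 [ 0.4841 -0.241 ]
 [ 0.476  -0.2363]
 [ 0.4823 -0.2286]
 [ 0.4944 -0.2398]
 [ 0.509  -0.2388]
 [ 0.4964 -0.2461]
 [ 0.5025 -0.2527]
 [ 0.507  -0.2325]
 [ 0.5171 -0.2497]
 [ 0.5194 -0.2375]
 [ 0.5424 -0.2392]
 [ 0.5447 -0.229 ]
 [ 0.5301 -0.2259]
 [ 0.518  -0.1983]
 [ 0.5453 -0.2001]
 [ 0.5431 -0.2062]
 [ 0.5729 -0.1978]
 [ 0.5748 -0.2083]
 [ 0.5985 -0.2057]]
strap ((451.5, 263.0), (12.0, 27.0), 90.0) [[ 0.4417 -0.2007]
 [ 0.4407 -0.2552]
 [ 0.4167 -0.2533]
 [ 0.4177 -0.199 ]]
```

Run:
```python
from h import *
np.set_printoptions(precision=4,suppress=True)
c=load("pics/top0.npz")
px=[[248,202],[234,207],[234,215],[217,222],[231,263],[244,258],[252,274],[277,262],[258,207]]
A=np.array([[-81,35],[-81,-5],[-65,-5],[-65,-45],[30,-45],[30,-15],[65,-15],[65,45],[-65,45]])/1e3
B=cast(c,px,.012); B[:2]=cast(c,px[:2],.005)
print("plate",*rigid(A,B)); print("grip",cast(c,[[244.3,240]],.049))
A=np.array([[32,-47.5],[32,-17.5],[-66,-47.5],[-66,44],[-66,-14],[-92,-14],[-92,44]])/1e3
B=np.r_[cast(c,[[479.5,210.5],[464.5,210],[481.5,256.5]],.02),cast(c,[[437.5,257],[465,257],[465,269],[437.5,269]],.023)]
print("bed",*rigid(A,B))
```

```text
plate -159.5410842005381 [0.4804 0.1874] [0.005  0.004  0.0018 0.0028 0.0019 0.0024 0.0026 0.0047 0.0041]
grip [[0.4802 0.1874]]
bed -2.1005301531723015 [ 0.5074 -0.2444] [0.0016 0.0011 0.0017 0.0021 0.0009 0.0025 0.0011]
```

```bash
M="python3 -m jog"
$M '[[-1,0.0285,-0.0297,0,0],[-1,0.0285,-0.0297,0,0],[-1,0.0285,-0.0297,0,0],[-1,0.0285,-0.0297,0,0],[-1,0.0285,-0.0297,0,0]]' >/dev/null
$M '[[-1,0.0285,-0.0297,0,0],[-1,0.0285,-0.0297,0,0],[-1,0.0285,-0.0297,0,0],[-1,0.0285,-0.0297,0,0],[-1,0.0285,-0.0297,0,0]]' >/dev/null
$M '[[-1,0.0285,-0.0297,0,0],[-1,0.0285,-0.0297,0,0],[-1,0.0285,-0.0297,0,0],[-1,0.0285,-0.0297,0,0],[-1,0.0285,-0.0297,0,0]]'
$M '[[-1,0.0285,-0.0297,0,0],[-1,0.0285,-0.0297,0,0],[-1,0.0285,-0.0297,0,0],[-1,0,0,0,6.8],[-1,0,0,0,6.8]]' >/dev/null
$M '[[-1,0,0,0,6.8],[-1,0,0,0,6.8],[-1,0,0,0,6.8],[-1,0,0,0,6.8],[-1,0,0,0,6.8]]' >/dev/null
$M '[[-1,0,0,0,6.8],[-1,0,0,0,6.8],[-1,0,0,0,6.8],[-1,0,0,0,6.8],[-1,0,0,0,6.8]]' >/dev/null
$M '[[-1,0,0,0,6.8],[-1,0,0,0,6.8],[-1,0,0,0,0],[-1,0,0,0,0]]'
python3 - <<'E'
from workcell import env
import cv2,numpy as np
c=env.read_camera("wrist");np.savez("pics/w1.npz",**c);cv2.imwrite("pics/w1.png",c["img"][:,:,::-1])
E
```

```text
clock: 1.4
tcp_pos: [0.4412, 0.0719, 0.2423]
orientation: [0.0, 0.975, 0.224, 0.0]
wrist_force: [1.9, -1.1, -0.4]
finger_gap: 0.0852
grip_force: 0.0
clock: 2.98
tcp_pos: [0.3809, -0.1481, 0.2423]
orientation: [-0.136, 0.921, -0.364, -0.04]
wrist_force: [0.5, -0.5, -0.9]
finger_gap: 0.0852
grip_force: 0.0
```

View pics/w1.png

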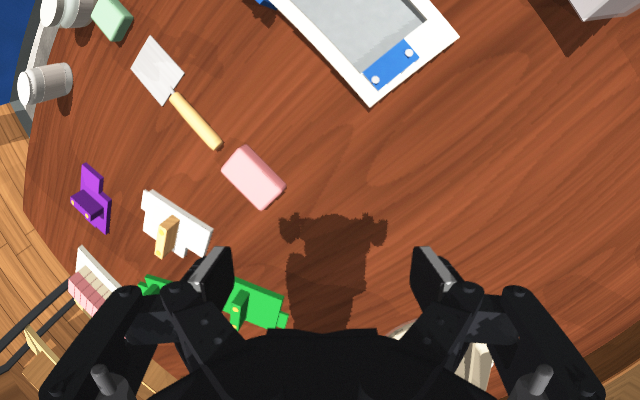

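The view shows the tool strayed and tilted (plate at 175,230, bed at 350,50). I check the joints before going on.

Run:
```python
from workcell import env
import numpy as np
s=env.get_state();print(np.degrees(s["joint_pos"]).round(1),s["tcp_pos"],s["clock"],s["orientation"])
from scipy.spatial.transform import Rotation as R
print(R.from_quat(s["orientation"],scalar_first=True).as_matrix().round(3))
```

```text
[-41.9   5.7 -14.7  79.5  13.  179.9] [ 0.38139313 -0.14719669  0.24242448] 3.0333 [-0.13624546  0.92104395 -0.36270769 -0.03947598]
[[ 0.734 -0.679  0.026]
 [-0.657 -0.7    0.28 ]
 [-0.172 -0.222 -0.96 ]]
```

```bash
M="python3 -m jog"
$M '[[-1,0,0,0,-7],[-1,0,0,0,-7],[-1,0,0,0,-7],[-1,0,0,0,-7],[-1,0,0,0,-7]]'
python3 - <<'E'
from workcell import env
import numpy as np
s=env.get_state();print(np.degrees(s["joint_pos"]).round(1),s["tcp_pos"],s["clock"],s["orientation"])
E
```

```text
clock: 3.45
tcp_pos: [0.3823, -0.1453, 0.2426]
orientation: [-0.142, 0.988, -0.063, 0.004]
wrist_force: [1.0, -0.3, 0.7]
finger_gap: 0.0857
grip_force: 0.0
[-41.6   5.7 -14.7  79.5  13.  144.6] [ 0.38229712 -0.14531879  0.2426291 ] 3.45 [-0.14160764  0.98789    -0.06330541  0.00361348]
```

```bash
M="python3 -m jog"
for i in 1; do
$M '[[-1,0,0,0,-7],[-1,0,0,0,-7],[-1,0,0,0,-7],[-1,0,0,0,-7],[-1,0,0,0,-7]]'
$M '[[-1,0,0,0,-7],[-1,0,0,0,-7],[-1,0,0,0,-7],[-1,0,0,0,-7],[-1,0,0,0,-7]]'
$M '[[-1,0,0,0,-7],[-1,0,0,0,-7],[-1,0,0,0,-7],[-1,0,0,0,-7],[-1,0,0,0,-7]]'
$M '[[-1,0,0,0,-7],[-1,0,0,0,-7],[-1,0,0,0,-7],[-1,0,0,0,-7],[-1,0,0,0,-7]]'
$M '[[-1,0,0,0,-7],[-1,0,0,0,-7],[-1,0,0,0,-7],[-1,0,0,0,-7],[-1,0,0,0,-7]]'
$M '[[-1,0,0,0,-7],[-1,0,0,0,-7],[-1,0,0,0,-7],[-1,0,0,0,-7],[-1,0,0,0,-7]]'
$M '[[-1,0,0,0,-7],[-1,0,0,0,-7],[-1,0,0,0,-7],[-1,0,0,0,-7],[-1,0,0,0,-7]]'
$M '[[-1,0,0,0,-7],[-1,0,0,0,-7],[-1,0,0,0,-7],[-1,0,0,0,-7],[-1,0,0,0,-7]]'
$M '[[-1,0,0,0,-7],[-1,0,0,0,-7],[-1,0,0,0,-7],[-1,0,0,0,-7],[-1,0,0,0,-7]]'
done | tail -6
$M '[[-1,0,0,0,-7],[-1,0,0,0,-6.66],[-1,0,0,0,-6.66],[-1,0,0,0,-6.66],[-1,0,0,0,-6.66]]' | grep -E 'tcp|orient'
$M '[[-1,0,0,0,-6.66],[-1,0,0,0,-6.66],[-1,0,0,0,-6.66],[-1,0,0,0,-6.66],[-1,0,0,0,-6.66]]'| grep -E 'tcp|orient'
$M '[[-1,0,0,0,-6.66],[-1,0,0,0,-6.66],[-1,0,0,0,-6.66],[-1,0,0,0,-6.66]]'| grep -E 'tcp|orient'
python3 - <<'E'
from workcell import env
import numpy as np
s=env.get_state();print(np.degrees(s["joint_pos"]).round(1),s["tcp_pos"],s["clock"],s["orientation"])
E
```

```text
clock: 7.2
tcp_pos: [0.3823, -0.1452, 0.2426]
orientation: [-0.132, 0.889, -0.436, -0.051]
wrist_force: [-0.4, -0.3, -0.3]
finger_gap: 0.0857
grip_force: 0.0
tcp_pos: [0.436, -0.0586, 0.2425]
orientation: [-0.099, 0.97, -0.222, -0.019]
tcp_pos: [0.4654, 0.0831, 0.2424]
orientation: [-0.044, 0.999, -0.024, 0.003]
tcp_pos: [0.4483, 0.1996, 0.2424]
orientation: [0.003, 0.991, 0.13, 0.014]
[  15.     7.4  -10.8   70.2   -0.6 -179.9] [0.44826068 0.19959852 0.24240359] 8.3667 [0.0032222  0.99146007 0.12963053 0.0138733 ]
```

```bash
cat > go.py <<'E'
import sys,numpy as np
from workcell import env
from scipy.spatial.transform import Rotation as R
def info(x=None,y=None,z=None,psi=None):
    s=env.get_state();M=R.from_quat(s["orientation"],scalar_first=True).as_matrix()
    a=np.degrees(np.arctan2(M[1,0],M[0,0])); p=s["tcp_pos"]
    print("t",s["clock"],"p",p.round(4),"psi %.1f"%a,"toolz",M[:,2].round(3),"F",np.round(s["wrist_force"],1),"gap %.4f"%s["finger_gap"],"q",np.degrees(s["joint_pos"]).round(0))
    if x is not None: print("tool shift",(M.T@(np.array([x,y,z])-p)).round(4))
    if psi is not None: print("turn",round((a-psi+180)%360-180,2))
if __name__=="__main__": info(*map(float,sys.argv[1:]))
E
M="python3 -m jog"
$M '[[-1,0,0,0,7],[-1,0,0,0,7],[-1,0,0,0,7],[-1,0,0,0,7],[-1,0,0,0,7]]'>/dev/null
$M '[[-1,0,0,0,7],[-1,0,0,0,7],[-1,0,0,0,7],[-1,0,0,0,7],[-1,0,0,0,7]]'>/dev/null
python3 go.py .480 .187 .20 -69.5
```

```text
t 9.2 p [0.4482 0.1981 0.2423] psi -55.7 toolz [ 0.027 -0.002 -1.   ] F [-0.1  0.3 -0.9] gap 0.0855 q [  15.    7.  -11.   70.   -1. -110.]
tool shift [ 0.0264 -0.0191  0.0432]
turn 13.83
```

```bash
M="python3 -m jog"
$M '[[-1,0.0264,-0.0191,0.02,0],[-1,0,0,0.02,7],[-1,0,0,0,6.8],[-1,0,0,0,0],[-1,0,0,0,0]]'>/dev/null
python3 - <<'E'
from workcell import env
import cv2,numpy as np
c=env.read_camera("wrist");np.savez("pics/w2.npz",**c);cv2.imwrite("pics/w2.png",c["img"][:,:,::-1])
from go import info; info(.480,.187,.2,-69.5)
E
```

```text
t 9.6667 p [0.4805 0.1864 0.2036] psi -69.0 toolz [ 0.028 -0.002 -1.   ] F [0.1 0.8 0.3] gap 0.0853 q [ 13.  11. -12.  65.  -0. -98.]
tool shift [-0.0008  0.0004  0.0036]
turn 0.47
```

View pics/w2.png

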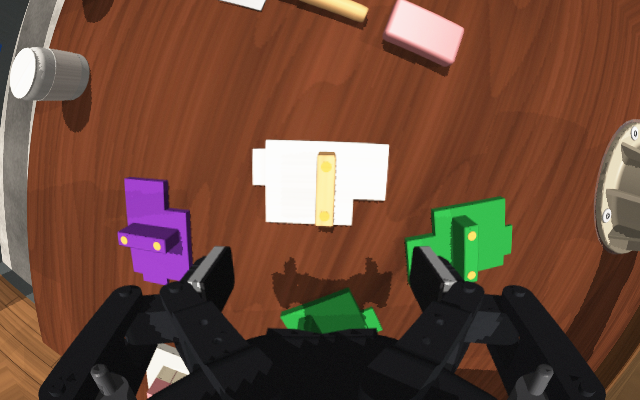

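The wrist view shows the plate centred near (325,190), tongue to the left, with the bar along tool x. To let the plate pivot for hooking, I will pinch the bar across its 70 mm ends instead, so I measure it now and turn by 90°.

```bash
python3 - <<'E'
from h import *
np.set_printoptions(precision=4,suppress=True)
c=load("pics/w2.npz",True); im=c["img"]; hsv=cv2.cvtColor(im,cv2.COLOR_RGB2HSV)
m=np.zeros(im.shape[:2],np.uint8)
s=np.s_[130:240,240:400]
m[s]=(((hsv[...,1]<60)&(hsv[...,2]>180))|((hsv[...,0]>12)&(hsv[...,0]<32)&(hsv[...,1]>60)&(hsv[...,2]>190))).astype(np.uint8)[s]
C=max(cv2.findContours(m,0,1)[0],key=cv2.contourArea);p=cv2.approxPolyDP(C,3.5,True)[:,0].astype(float);print(p.tolist())
A=np.array([[-81,35],[-81,-5],[-65,-5],[-65,-45],[30,-45],[30,-15],[65,-15],[65,45],[-65,45]])/1e3
I=np.array([[253,149],[253,185],[265,185],[265,221],[352,225],[353,198],[386,200],[389,144],[265,140]],float)
N=p[[np.argmin(np.linalg.norm(p-q,axis=1)) for q in I]];print(np.linalg.norm(N-I,axis=1))
for z5 in (.005,):
    B=cast(c,N,.012);B[:2]=cast(c,N[:2],z5); print(*rigid(A,B))
w=np.zeros_like(m);w[s]=((hsv[...,0]>12)&(hsv[...,0]<32)&(hsv[...,1]>60)&(hsv[...,2]>190)).astype(np.uint8)[s]
r=cv2.minAreaRect(max(cv2.findContours(w,0,1)[0],key=cv2.contourArea));print(r,cast(c,[r[0]],.048))
E
python3 go.py .4804 .1874 .1 -159.5
```

```text
[[252.0, 150.0], [252.0, 181.0], [265.0, 185.0], [266.0, 221.0], [349.0, 225.0], [353.0, 198.0], [384.0, 200.0], [388.0, 144.0], [266.0, 140.0], [263.0, 149.0]]
[1.4142 4.1231 0.     1.     3.     0.     2.     1.     1.    ]
-161.29922408792538 [0.4812 0.1871] [0.0025 0.003  0.0005 0.0011 0.0017 0.0008 0.0003 0.0009 0.0012]
((325.1179504394531, 189.98875427246094), (19.05058479309082, 70.5283203125), 1.6846843957901) [[0.481  0.1863]]
t 9.6667 p [0.4805 0.1864 0.2036] psi -69.0 toolz [ 0.028 -0.002 -1.   ] F [0.1 0.8 0.3] gap 0.0853 q [ 13.  11. -12.  65.  -0. -98.]
tool shift [-0.0022  0.0024  0.1035]
turn 90.47
```

```bash
M="python3 -m jog"
$M '[[-1,0,0,0,7.1],[-1,0,0,0,7.1],[-1,0,0,0,7.1],[-1,0,0,0,7.1],[-1,0,0,0,7.1]]'>/dev/null
$M '[[-1,0,0,0,7.1],[-1,0,0,0,7.1],[-1,0,0,0,7.1],[-1,0,0,0,7.1],[-1,0,0,0,7.1]]'>/dev/null
$M '[[-1,0,0,0.03,7.1],[-1,0,0,0.03,7.1],[-1,0,0,0.03,7.1],[-1,0,0,0,0],[-1,0,0,0,0]]'>/dev/null
python3 go.py .481 .187 .025 -161.2
```

```text
t 10.9167 p [0.482  0.1852 0.1129] psi -161.3 toolz [ 0.024 -0.003 -1.   ] F [-0.6  0.5  0.4] gap 0.0858 q [ 12.  15. -20.  53.  -0.  -6.]
tool shift [0.0023 0.003  0.0878]
turn -0.1
```

```bash
M="python3 -m jog"
$M '[[-1,0.0023,0.003,0.03,0],[-1,0,0,0.03,0],[-1,0,0,0.018,0],[-1,0,0,0.01,0],[-1,0,0,0,0]]' 30
python3 go.py .481 .187 .025 -161.2
$M '[[0,0,0,0,0],[0,0,0,0,0],[0,0,0,0,0],[0,0,0,0,0],[0,0,0,0,0]]' 30
$M '[[0,0,0,0,0],[0,0,0,0,0]]' 30
python3 - <<'E'
from workcell import env
import cv2,numpy as np
i=env.read_camera("side")["img"][:,:,::-1];cv2.imwrite("pics/s3.png",cv2.resize(i[130:330,200:420],None,fx=2.7,fy=2.7))
E
```

```text
clock: 11.33
tcp_pos: [0.4825, 0.187, 0.0251]
orientation: [0.013, -0.161, 0.987, -0.003]
wrist_force: [-0.3, -0.1, -0.1]
finger_gap: 0.0852
grip_force: 0.0
t 11.3333 p [0.4825 0.187  0.0251] psi -161.5 toolz [ 0.026 -0.002 -1.   ] F [-0.3 -0.1 -0.1] gap 0.0852 q [ 13.  21. -27.  41.  -0.  -6.]
tool shift [0.0014 0.0005 0.0001]
turn -0.26
clock: 11.75
tcp_pos: [0.4841, 0.1873, 0.0273]
orientation: [0.015, -0.16, 0.987, -0.003]
wrist_force: [-1.7, 0.4, 6.8]
finger_gap: 0.0695
grip_force: 36.3
clock: 11.92
tcp_pos: [0.4841, 0.1873, 0.0273]
orientation: [0.015, -0.16, 0.987, -0.003]
wrist_force: [-1.1, 0.4, 7.2]
finger_gap: 0.0692
grip_force: 36.3
```

View pics/s3.png

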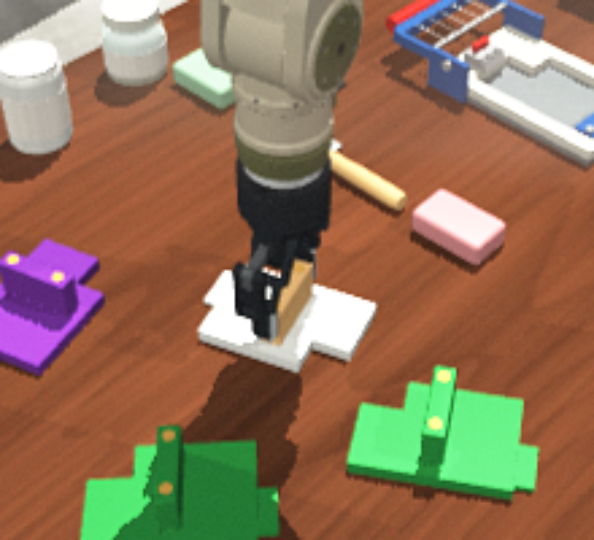

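The side view shows both fingers on the bar's ends, correct plate. The upward force suggests the tips touch the plate top, so I regrip 6 mm higher to leave room for tilting.

```bash
M="python3 -m jog"
$M '[[-1,0,0,0,0],[-1,0,0,0,0],[-1,0,0,-0.008,0],[-1,0,0,0,0],[0,0,0,0,0]]' 30
$M '[[0,0,0,0,0],[0,0,0,0,0],[0,0,0,0,0],[0,0,0,0,0],[0,0,0,0,0]]' 30
python3 go.py
```

```text
clock: 12.38
tcp_pos: [0.4828, 0.1869, 0.0338]
orientation: [0.014, -0.159, 0.987, -0.003]
wrist_force: [0.7, 1.0, -0.4]
finger_gap: 0.0756
grip_force: 0.0
clock: 12.8
tcp_pos: [0.4826, 0.1868, 0.0337]
orientation: [0.014, -0.16, 0.987, -0.003]
wrist_force: [-0.9, -0.6, 5.9]
finger_gap: 0.0695
grip_force: 33.3
t 12.8 p [0.4826 0.1868 0.0337] psi -161.6 toolz [ 0.028 -0.002 -1.   ] F [-0.9 -0.6  5.9] gap 0.0695 q [ 13.  20. -26.  42.  -0.  -6.]
```

```bash
M="python3 -m jog"
$M '[[0,0,0,-0.01,0],[0,0,0,-0.035,0],[0,0,0,-0.035,0],[0,0,0,-0.035,0],[0,0,0,0,0]]' 40
$M '[[0,0.0086,-0.0385,0,0],[0,0.0086,-0.0385,0,0],[0,0.0086,-0.0385,0,0],[0,0.0086,-0.0385,0,0],[0,0.0086,-0.0385,0,0]]'
$M '[[0,0.0086,-0.0385,0,0],[0,0.0086,-0.0385,0,0],[0,0,0,0,0],[0,0,0,0,0]]' >/dev/null
python3 - <<'E'
from workcell import env
import cv2,numpy as np
c=env.read_camera("wrist");np.savez("pics/w4.npz",**c);cv2.imwrite("pics/w4.png",c["img"][:,:,::-1])
from go import info; info(.527,-.245,.14,-2.1)
E
```

```text
clock: 13.22
tcp_pos: [0.4825, 0.188, 0.155]
orientation: [0.018, -0.159, 0.987, -0.003]
wrist_force: [1.8, 0.1, -2.4]
finger_gap: 0.069
grip_force: 49.1
clock: 13.63
tcp_pos: [0.4981, -0.0106, 0.1488]
orientation: [0.013, -0.16, 0.987, -0.003]
wrist_force: [0.9, 0.3, -2.6]
finger_gap: 0.0692
grip_force: 49.0
t 14.0167 p [ 0.506  -0.0882  0.1488] psi -161.8 toolz [ 0.025 -0.001 -1.   ] F [ 0.6  0.6 -3. ] gap 0.0691 q [-19.  13. -18.  58.   0. -37.]
tool shift [ 0.0292 -0.1554  0.0096]
turn -159.68
```

View pics/w4.png

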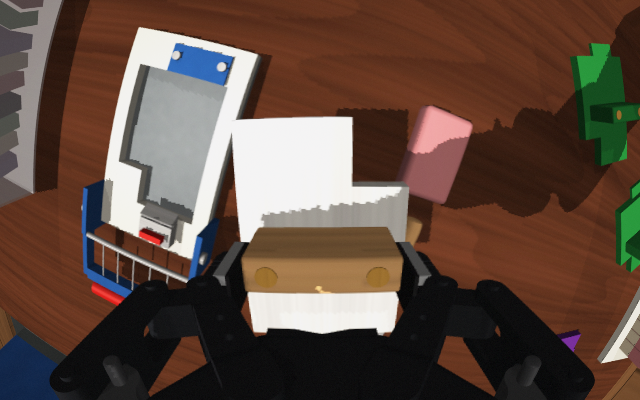

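The plate hangs level in the grip (heel edge at row 120, notch at (353,185)). The bed at upper left shows the strap at (200,65), the cutout corners and the catch. I measure both from this view.

Run:
```python
from h import *
np.set_printoptions(precision=4,suppress=True)
c=load("pics/w4.npz",True); im=c["img"]; hsv=cv2.cvtColor(im,cv2.COLOR_RGB2HSV)
def poly(m,x0,x1,y0,y1,e=2.5):
    z=np.zeros(m.shape,np.uint8); z[y0:y1,x0:x1]=m[y0:y1,x0:x1]
    return cv2.approxPolyDP(max(cv2.findContours(z,0,1)[0],key=cv2.contourArea),e,True)[:,0]
H,S,V=cv2.split(hsv)
print("strap",poly((H>100)&(H<125)&(S>120),155,245,35,95).tolist())
print("hole",poly(~((S<45)&(V>205))&~((H>100)&(H<125)&(S>120)),110,232,60,225).tolist())
print("bedouter",poly((S<60)&(V>200),90,262,20,260).tolist())
print("plate",poly((S<60)&(V>90),228,415,105,235).tolist())
```

```text
strap [[175, 45], [173, 51], [179, 50], [181, 57], [178, 60], [171, 58], [168, 70], [224, 83], [232, 57]]
hole [[231, 63], [223, 85], [168, 71], [167, 68], [163, 70], [140, 64], [119, 161], [141, 170], [137, 202], [145, 206], [140, 212], [141, 217], [157, 224], [191, 223]]
bedouter [[139, 27], [122, 82], [105, 173], [105, 180], [109, 177], [113, 181], [109, 223], [136, 236], [138, 230], [146, 225], [169, 236], [170, 230], [140, 217], [139, 212], [144, 206], [136, 202], [140, 170], [119, 162], [118, 155], [139, 64], [166, 69], [170, 57], [178, 56], [177, 51], [172, 52], [174, 44], [183, 42], [234, 56], [235, 60], [225, 86], [227, 90], [212, 136], [192, 223], [184, 223], [181, 243], [176, 240], [168, 249], [162, 247], [192, 257], [196, 235], [207, 223], [231, 132], [241, 241], [249, 241], [261, 226], [261, 119], [236, 120], [235, 117], [256, 54]]
plate [[228, 105], [228, 149], [232, 144], [240, 234], [253, 234], [262, 226], [386, 226], [391, 234], [404, 234], [408, 186], [402, 181], [351, 180], [352, 117], [238, 119], [241, 105]]
```

Run:
```python
from h import *
np.set_printoptions(precision=4,suppress=True)
c=load("pics/w4.npz",True)
A=np.array([[-92,-14],[-92,44],[-66,44],[-66,-14],[-66,-47.5],[32,-47.5],[32,-17.5],[66.5,-17.5],[-66,47.5]])/1e3
B=np.r_[cast(c,[[174.5,44],[234,56.5],[224.5,84.5],[167.5,70.5]],.023),cast(c,[[139.5,64],[119,161.5],[140.5,170],[136.5,202],[226,88]],.02)]
th,t,r=rigid(A,B);print("bed",th,t,r)
k=r<.003;print("bed inl",*rigid(A[k],B[k]))
P=np.array([[65,45],[65,-15],[30,-15],[30,-45]])/1e3
for z in (.123,.127,.131):
    print("plate",z,*rigid(P,cast(c,[[234,120.5],[352,117],[352,184],[408,183]],z)))
```

```text
bed -1.7502323694419344 [ 0.5079 -0.2442] [0.0014 0.001  0.0016 0.001  0.0006 0.0009 0.0011 0.0006 0.0018]
bed inl -1.7502323694419344 [ 0.5079 -0.2442] [0.0014 0.001  0.0016 0.001  0.0006 0.0009 0.0011 0.0006 0.0018]
plate 0.123 -160.69868877766564 [ 0.5044 -0.0886] [0.0001 0.0004 0.0001 0.0003]
plate 0.127 -160.69868877766564 [ 0.504  -0.0889] [0.0015 0.0009 0.0006 0.0013]
plate 0.131 -160.69868877766564 [ 0.5036 -0.0893] [0.0029 0.0013 0.0011 0.0023]
```

```bash
M="python3 -m jog"
( $M '[[0,0.0094,-0.0381,0,0],[0,0.0094,-0.0381,0,0],[0,0.0095,-0.0381,0,0],[0,0.0095,-0.038,0,0],[0,0,0,0,6.93]]'
$M '[[0,0,0,0,6.93],[0,0,0,0,6.93],[0,0,0,0,6.93],[0,0,0,0,6.93],[0,0,0,0,6.93]]'
$M '[[0,0,0,0,6.93],[0,0,0,0,6.93],[0,0,0,0,6.93],[0,0,0,0,6.93],[0,0,0,0,6.93]]'
$M '[[0,0,0,0,6.93],[0,0,0,0,6.93],[0,0,0,0,6.93],[0,0,0,0,6.93],[0,0,0,0,6.93]]'
$M '[[0,0,0,0,6.93],[0,0,0,0,6.93],[0,0,0,0,6.93],[0,0,0,0,6.93],[0,0,0,0,6.93]]'
$M '[[0,0,0,0,6.93],[0,0,0,0,6.93],[0,0,0,0,6.93],[0,0,0,0,6.93],[0,0,0,0,6.93]]'
$M '[[0,0,0,0,6.93],[0,0,0,0,6.93],[0,0,0,0,6.93],[0,0,0,0,0],[0,0,0,0,0]]' ) >/dev/null
python3 go.py .5177 -.2446 .080 -2.9
python3 - <<'E'
from h import *
c=load("pics/top0.npz"); h=cv2.cvtColor(c["img"],cv2.COLOR_RGB2HSV)
m=np.zeros(h.shape[:2],np.uint8); m[176:192,435:465]=(((h[...,0]<8)|(h[...,0]>172))&(h[...,1]>120))[176:192,435:465]
x,y,w,hh=cv2.boundingRect(m);print(x,y,w,hh)
B=cast(c,[[x,y],[x+w,y+hh]],.044)-[.5077,-.2443];print("tab rel bed",B)
E
```

```text
t 16.9333 p [ 0.5189 -0.2424  0.1499] psi -2.3 toolz [ 0.026 -0.002 -1.   ] F [-0.1 -0.2 -2.9] gap 0.0692 q [-33.  19.  -9.  61.   1. 149.]
tool shift [-0.0029  0.0022  0.0698]
turn 0.6
445 181 12 4
tab rel bed [[ 0.08667365  0.0235675 ]
 [ 0.07780197 -0.00030734]]
```

```bash
M="python3 -m jog"
$M '[[0,0.003,0.0022,0.035,0.6],[0,0,0,0.035,0],[0,0,0,0,0],[0,0,0,0,0]]' 30
python3 go.py .5237 -.2448 .078 -2.9
python3 - <<'E'
from workcell import env
import cv2,numpy as np
c=env.read_camera("side");np.savez("pics/s5.npz",**c);i=c["img"][:,:,::-1];cv2.imwrite("pics/s5.png",cv2.resize(i[80:230,310:480],None,fx=3.8,fy=3.8,interpolation=cv2.INTER_CUBIC))
E
```

```text
clock: 17.27
tcp_pos: [0.5221, -0.2449, 0.0788]
orientation: [-0.001, 1.0, -0.027, 0.011]
wrist_force: [1.0, -0.2, -1.6]
finger_gap: 0.0693
grip_force: 49.1
t 17.2667 p [ 0.5221 -0.2449  0.0788] psi -3.1 toolz [ 0.023  0.001 -1.   ] F [ 1.  -0.2 -1.6] gap 0.0693 q [-33.  23. -14.  52.   1. 150.]
tool shift [ 0.0016 -0.0002  0.0008]
turn -0.15
```

View pics/s5.png

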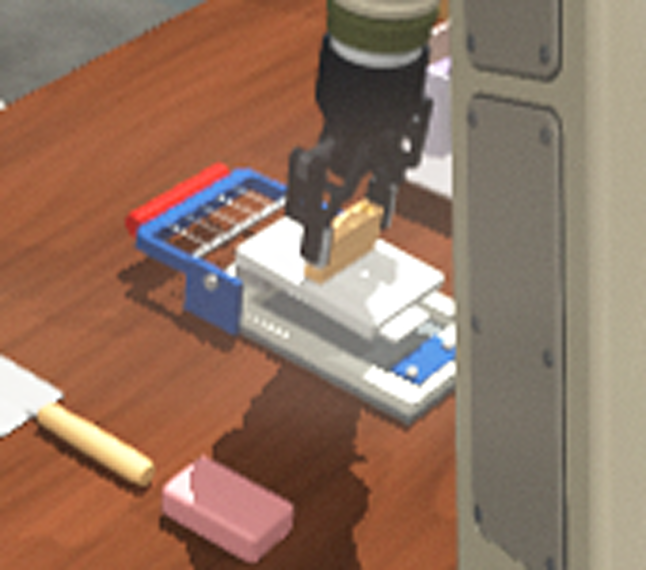

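The plate hangs just above the cutout, its heel over the catch and its tongue right of the strap (crop 410,325). Now I lower it in small steps so the tab tilts it.

```bash
M="python3 -m jog"
$M '[[0,0,0,0.003,0],[0,0,0,0.003,0],[0,0,0,0,0]]' 30 | grep -E "pos|force"
$M '[[0,0,0,0.003,0],[0,0,0,0.003,0],[0,0,0,0,0]]' | grep -E "pos|force"
python3 - <<'E'
from workcell import env
import cv2,numpy as np
c=env.read_camera("wrist");np.savez("pics/w6.npz",**c);cv2.imwrite("pics/w6.png",c["img"][:,:,::-1])
c=env.read_camera("side");i=c["img"][:,:,::-1];a=cv2.resize(i[80:230,310:440],(520,600),interpolation=cv2.INTER_CUBIC)
cv2.imwrite("pics/s6.png",a)
from go import info; info()
E
```

```text
tcp_pos: [0.5243, -0.247, 0.0753]
wrist_force: [-0.1, 0.6, -1.9]
grip_force: 49.1
tcp_pos: [0.5241, -0.2472, 0.0695]
wrist_force: [-5.1, 0.5, 6.4]
grip_force: 50.5
t 17.9167 p [ 0.524  -0.2472  0.0697] psi -3.2 toolz [ 0.028 -0.004 -1.   ] F [-3.8  0.1  4.6] gap 0.0692 q [-34.  23. -15.  50.   1. 150.]
```

View pics/s6.png

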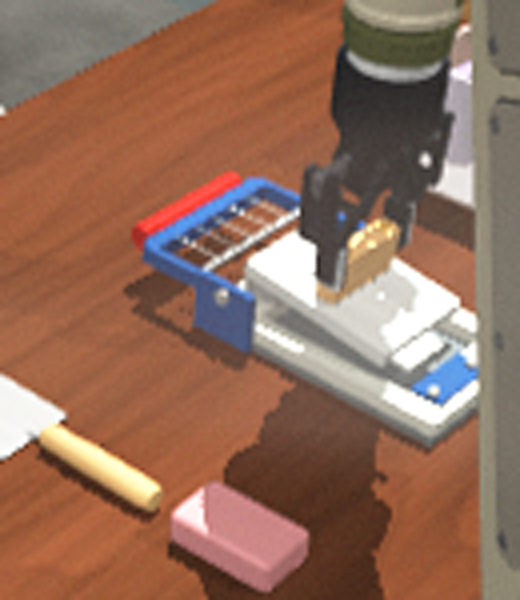

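The plate is tilting on the tab, tongue low at crop (415,350). I continue down and trim y by 2 mm.

```bash
M="python3 -m jog"
$M '[[0,0,-0.0022,0.002,0],[0,0,0,0.002,0],[0,0,0,0,0]]' 25 | grep -E "pos|wrist_force"
$M '[[0,0,0,0.002,0],[0,0,0,0,0]]' | grep -E "pos|wrist_force"
$M '[[0,0,0,0.0015,0],[0,0,0,0,0]]' | grep -E "pos|wrist_force"
python3 - <<'E'
from workcell import env
import cv2,numpy as np
c=env.read_camera("side");i=c["img"][:,:,::-1];a=cv2.resize(i[110:200,350:440],(400,400),interpolation=cv2.INTER_CUBIC)
d=env.read_camera("top");np.savez("pics/t7.npz",**d);j=d["img"][:,:,::-1];b=cv2.resize(j[165:285,410:510],(334,400),interpolation=cv2.INTER_CUBIC)
cv2.imwrite("pics/s7.png",np.hstack([a,b]))
from go import info; info()
E
```

```text
tcp_pos: [0.5245, -0.2457, 0.066]
wrist_force: [-4.7, -1.0, 7.8]
tcp_pos: [0.5245, -0.2457, 0.064]
wrist_force: [-5.6, -0.9, 7.7]
tcp_pos: [0.5244, -0.2457, 0.0624]
wrist_force: [-5.6, -1.4, 6.9]
t 18.6 p [ 0.5244 -0.2457  0.0625] psi -3.3 toolz [ 0.028 -0.005 -1.   ] F [-4.4 -1.6  6.4] gap 0.0692 q [-33.  24. -15.  49.   1. 150.]
```

View pics/s7.png

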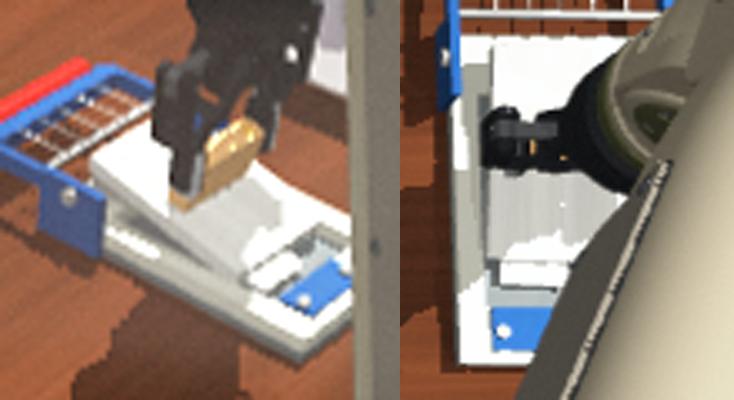

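The tongue is down in the cutout with its tip about 6 px (11 mm) short of the strap, and the heel is raised on the tab. I measure tongue-to-strap alignment numerically.

Run:
```python
from h import *
np.set_printoptions(precision=4,suppress=True,linewidth=200)
c=load("pics/t7.npz"); g=cv2.cvtColor(c["img"],cv2.COLOR_RGB2GRAY)
for r in (225,232,238,243,246,248,250): print(r,g[r,426:448].tolist())
for u in (445,450,454): print(u,g[236:262,u].tolist())
def bed(p): 
    a=np.radians(1.8);R=np.array([[np.cos(a),-np.sin(a)],[np.sin(a),np.cos(a)]]);return (p-[.5077,-.2443])@R.T*1e3
print(bed(cast(c,[[440,248],[440,251]],.012)), bed(cast(c,[[437,240]],.025)),bed(cast(c,[[437,230]],.030)))
```

```text
225 [125, 178, 183, 184, 184, 169, 166, 163, 120, 105, 133, 191, 200, 202, 200, 202, 199, 199, 197, 198, 201, 199]
232 [106, 175, 185, 184, 184, 185, 183, 169, 134, 113, 157, 196, 202, 203, 203, 201, 197, 201, 199, 201, 204, 200]
238 [106, 176, 186, 185, 185, 184, 186, 170, 150, 124, 174, 199, 204, 204, 203, 200, 198, 213, 253, 254, 254, 254]
243 [106, 161, 182, 185, 185, 185, 186, 185, 170, 115, 93, 92, 91, 96, 181, 212, 202, 212, 215, 214, 215, 215]
246 [93, 159, 183, 186, 185, 185, 186, 185, 182, 198, 202, 119, 92, 100, 252, 254, 254, 254, 254, 254, 254, 254]
248 [92, 143, 180, 186, 185, 185, 186, 198, 253, 227, 203, 127, 102, 110, 252, 254, 254, 254, 254, 254, 254, 254]
250 [94, 142, 180, 186, 185, 252, 254, 254, 254, 227, 204, 128, 112, 113, 150, 155, 156, 155, 156, 156, 202, 209]
445 [201, 215, 254, 254, 254, 254, 249, 214, 254, 254, 254, 254, 254, 253, 156, 115, 191, 192, 191, 193, 188, 140, 126, 126, 125, 128]
450 [219, 254, 254, 254, 254, 254, 253, 203, 231, 254, 254, 254, 254, 253, 209, 106, 196, 194, 194, 192, 186, 141, 127, 125, 126, 126]
454 [254, 254, 254, 254, 254, 254, 253, 229, 253, 254, 254, 254, 254, 253, 240, 101, 190, 190, 189, 191, 188, 145, 129, 127, 114, 95]
[[-47.743   34.2942]
 [-53.8942  34.5235]] [[-33.059   42.7482]] [[-13.3188  43.1301]]
```

```bash
M="python3 -m jog"
$M '[[0,0,0,0.002,0],[0,0,0,0,0]]' 25 | grep -E "pos|wrist_force"
$M '[[0,0,0,0.0015,0],[0,0,0,0,0]]' | grep -E "pos|wrist_force"
$M '[[0,-0.004,0,0,0],[0,-0.004,0,0,0],[0,0,0,0,0]]' | grep -E "pos|wrist_force"
python3 go.py
```

```text
tcp_pos: [0.5244, -0.2457, 0.0604]
wrist_force: [-5.5, -1.1, 6.7]
tcp_pos: [0.5248, -0.2458, 0.0602]
wrist_force: [-7.4, 0.1, 13.7]
tcp_pos: [0.5181, -0.2456, 0.0601]
wrist_force: [-2.0, -0.8, 10.8]
t 19.1833 p [ 0.5181 -0.2456  0.0601] psi -3.2 toolz [ 0.032 -0.006 -0.999] F [-2.  -0.8 10.8] gap 0.0692 q [-34.  23. -17.  48.   1. 149.]
```

```bash
M="python3 -m jog"
$M '[[0,-0.004,0.0002,0,0],[0,-0.004,0,0,0],[0,0,0,0,0]]' | grep -E "pos|wrist_force"
$M '[[0,-0.003,0,0,0],[0,-0.003,0,0,0],[0,0,0,0,0]]' | grep -E "pos|wrist_force"
python3 - <<'E'
from workcell import env
import numpy as np
c=env.read_camera("top");np.savez("pics/t8.npz",**c)
from h import *
g=cv2.cvtColor(c["img"],cv2.COLOR_RGB2GRAY)
for u in (445,450): print(u,g[236:266,u].tolist())
print(g[254,430:446].tolist())
from go import info; info()
E
```

```text
tcp_pos: [0.5094, -0.2448, 0.0584]
wrist_force: [2.4, -0.5, 4.8]
tcp_pos: [0.5046, -0.2448, 0.0585]
wrist_force: [4.2, -0.1, 6.2]
445 [202, 203, 204, 203, 204, 203, 202, 205, 205, 206, 205, 206, 220, 254, 254, 254, 250, 215, 253, 253, 251, 169, 128, 127, 128, 129, 129, 128, 131, 130]
450 [208, 209, 208, 208, 207, 207, 207, 207, 207, 207, 220, 254, 254, 254, 254, 254, 250, 216, 252, 253, 251, 170, 130, 127, 129, 129, 130, 129, 130, 129]
[188, 188, 188, 188, 187, 137, 182, 115, 90, 116, 250, 252, 253, 253, 253, 253]
t 19.7333 p [ 0.5046 -0.2448  0.0584] psi -3.2 toolz [ 0.032 -0.005 -0.999] F [ 3.6 -1.5  6.1] gap 0.0689 q [-34.  22. -19.  48.   1. 149.]
```

```bash
M="python3 -m jog"
$M '[[0,-0.0015,0,0.001,0],[0,-0.0015,0,0.001,0],[0,0,0,0,0]]' | grep -E "pos|wrist_force"
$M '[[0,-0.0015,0,0.001,0],[0,-0.0015,0,0.001,0],[0,0,0,0,0]]' | grep -E "pos|wrist_force"
python3 - <<'E'
from workcell import env
import numpy as np
c=env.read_camera("top");np.savez("pics/t9.npz",**c)
from h import *
g=cv2.cvtColor(c["img"],cv2.COLOR_RGB2GRAY)
for u in (445,450): print(u,g[246:262,u].tolist())
from go import info; info()
E
```

```text
tcp_pos: [0.5044, -0.2452, 0.0579]
wrist_force: [7.5, 0.9, 12.0]
tcp_pos: [0.5021, -0.2458, 0.0563]
wrist_force: [9.0, -1.7, 12.3]
445 [205, 204, 205, 217, 253, 254, 254, 254, 237, 197, 252, 173, 131, 129, 129, 130]
450 [211, 221, 253, 254, 254, 254, 254, 254, 248, 198, 252, 174, 128, 128, 129, 129]
t 20.2833 p [ 0.5021 -0.2458  0.0563] psi -3.2 toolz [ 0.038 -0.008 -0.999] F [ 9.6 -0.4 12. ] gap 0.0691 q [-35.  22. -19.  47.   1. 148.]
```

```bash
M="python3 -m jog"
$M '[[0,-0.003,0,0.0005,0],[0,-0.003,0,0.0005,0],[0,0,0,0,0]]' | grep -E "pos|wrist_force"
$M '[[0,-0.003,0,0.001,0],[0,0,0,0,0]]' | grep -E "pos|wrist_force"
python3 - <<'E'
from workcell import env
import numpy as np
c=env.read_camera("top");np.savez("pics/t10.npz",**c)
from h import *
g=cv2.cvtColor(c["img"],cv2.COLOR_RGB2GRAY)
for u in (445,450): print(u,g[246:262,u].tolist())
from go import info; info()
E
```

```text
tcp_pos: [0.4974, -0.2457, 0.0557]
wrist_force: [12.1, -0.2, 12.5]
tcp_pos: [0.4972, -0.2458, 0.0558]
wrist_force: [16.8, 1.7, 15.2]
445 [206, 206, 206, 207, 207, 207, 219, 253, 254, 254, 254, 143, 129, 129, 129, 132]
450 [214, 213, 212, 213, 224, 254, 254, 254, 254, 254, 254, 179, 130, 131, 130, 131]
t 20.75 p [ 0.4972 -0.2458  0.0559] psi -3.1 toolz [ 0.047 -0.008 -0.999] F [17.   1.2 14.6] gap 0.0689 q [-35.  21. -21.  46.   1. 148.]
```

```bash
M="python3 -m jog"
$M '[[0,0.0005,0,-0.0005,0],[-1,0,0,0,0],[-1,0,0,0,0],[-1,0,0,0,0],[-1,0,0,0,0]]' | grep -E "pos|wrist_force|gap"
$M '[[-1,0,0,-0.02,0],[-1,0,0,-0.035,0],[-1,0,0,-0.02,0],[-1,0,0,0,0]]' | grep -E "pos|wrist_force|gap"
python3 - <<'E'
from workcell import env
import numpy as np
np.set_printoptions(precision=1,suppress=True,linewidth=200)
from h import *
c=env.read_camera("top");np.savez("pics/t11.npz",**c);g=cv2.cvtColor(c["img"],cv2.COLOR_RGB2GRAY)
for u in (440,445,450): print(u,g[180:262,u].tolist())
c=env.read_camera("wrist");np.savez("pics/w11.npz",**c)
from go import info; info(.5077+.055,-.2443+.015,.06)
h=cv2.cvtColor(c["img"],cv2.COLOR_RGB2HSV);H,S,V=cv2.split(h)
def comps(m,n):
    k,l,s,ce=cv2.connectedComponentsWithStats(m.astype(np.uint8)); print(n,[(s[i][:5].tolist(),ce[i].round(1).tolist()) for i in range(1,k) if s[i][4]>40])
comps((H>100)&(H<125)&(S>120)&(V>60),"blue");comps(((H<6)|(H>174))&(S>170)&(V>130),"red")
comps((S<60)&(V>225),"white");comps((H>12)&(H<32)&(S>60)&(V>120),"wood")
E
```

```text
tcp_pos: [0.4867, -0.242, 0.0498]
wrist_force: [-0.4, 0.5, -0.0]
finger_gap: 0.0854
tcp_pos: [0.4876, -0.2439, 0.1296]
wrist_force: [1.3, -0.3, 0.3]
finger_gap: 0.0858
440 [190, 96, 99, 96, 96, 104, 105, 105, 103, 102, 104, 118, 164, 254, 254, 254, 254, 254, 254, 254, 254, 254, 254, 254, 254, 254, 254, 254, 254, 254, 254, 254, 254, 205, 22, 23, 24, 32, 28, 29, 30, 30, 29, 30, 28, 23, 22, 29, 94, 193, 199, 201, 199, 201, 200, 215, 254, 254, 254, 254, 254, 254, 254, 254, 253, 202, 203, 203, 203, 202, 203, 203, 204, 203, 205, 204, 199, 74, 63, 63, 66, 68]
445 [246, 147, 119, 92, 64, 168, 252, 251, 251, 237, 229, 167, 152, 254, 254, 254, 254, 254, 254, 254, 254, 254, 254, 254, 254, 254, 254, 254, 254, 254, 253, 193, 19, 22, 21, 21, 24, 27, 28, 28, 26, 23, 20, 20, 20, 22, 20, 21, 55, 152, 199, 199, 199, 197, 198, 212, 254, 254, 254, 254, 254, 254, 254, 254, 254, 201, 200, 202, 214, 252, 224, 203, 202, 202, 203, 202, 196, 93, 63, 65, 64, 65]
450 [247, 140, 139, 136, 50, 153, 250, 250, 249, 238, 243, 165, 144, 250, 254, 254, 254, 254, 254, 254, 254, 254, 254, 254, 254, 254, 254, 254, 254, 2
[... 425 characters left out ...]
58.5]), ([404, 0, 15, 104, 916], [411.8, 52.1]), ([273, 260, 68, 27, 1561], [307.3, 272.7])]
red [([282, 66, 34, 9, 267], [298.0, 69.6])]
white [([240, 50, 161, 243, 23512], [328.1, 159.3]), ([619, 96, 21, 23, 424], [628.9, 107.1]), ([619, 125, 4, 22, 61], [620.7, 135.1]), ([613, 188, 6, 24, 70], [615.3, 199.4]), ([608, 212, 32, 27, 607], [624.2, 224.2]), ([260, 243, 8, 10, 41], [264.0, 247.2]), ([603, 242, 6, 21, 46], [605.7, 252.2]), ([594, 268, 23, 26, 195], [602.9, 280.1]), ([631, 292, 9, 13, 56], [635.8, 298.1]), ([587, 295, 9, 21, 53], [590.9, 305.0]), ([580, 305, 45, 31, 635], [602.4, 319.6])]
wood [([69, 101, 23, 99, 1465], [78.7, 150.5]), ([271, 175, 108, 43, 4265], [324.0, 196.6])]
```

```bash
M="python3 -m jog"
python3 -c "
from workcell import env;print(env.tip_extent)
from go import info;info(.5522,-.2307,.085,-1.8)"
python3 - <<'E'
from h import *
np.set_printoptions(precision=1,suppress=True)
c=load("pics/t11.npz")
a=np.radians(1.8);R=np.array([[np.cos(a),-np.sin(a)],[np.sin(a),np.cos(a)]])
for z in (.020,.036,.042): print("heel top edge bed frame @z",z,(cast(c,[[445,192.3]],z)-[.5077,-.2443])@R.T*1e3)
E
```

```text
0.011
t 21.6 p [ 0.4859 -0.2427  0.1259] psi -3.2 toolz [ 0.027 -0.003 -1.   ] F [-0.8  1.1  0.5] gap 0.0854 q [-35.  17. -16.  56.   1. 148.]
tool shift [ 0.0644 -0.0157  0.0426]
turn -1.44
heel top edge bed frame @z 0.02 [[67.7 21.4]]
heel top edge bed frame @z 0.036 [[64.  25.3]]
heel top edge bed frame @z 0.042 [[62.6 26.7]]
```

```bash
M="python3 -m jog"
$M '[[1,0.0322,-0.0078,0,-1.4],[1,0.0322,-0.0079,0,0],[1,0,0,0.02,0],[1,0,0,0.01,0],[1,0,0,0,0]]' 40 | grep -E "wrist_force|gap"
$M '[[1,0,0,0,0],[1,0,0,0,0],[1,0,0,0,0],[1,0,0,0,0],[1,0,0,0,0]]' | grep -E "wrist_force|gap"
python3 go.py .5522 -.2307 .06 -1.8
```

```text
wrist_force: [-0.7, 0.8, -0.8]
finger_gap: 0.025
wrist_force: [0.8, -0.6, -0.6]
finger_gap: -0.0005
t 22.4333 p [ 0.5519 -0.2301  0.0983] psi -1.9 toolz [ 0.028 -0.003 -1.   ] F [ 0.8 -0.6 -0.6] gap -0.0005 q [-31.  24. -10.  55.   1. 151.]
tool shift [-0.0008  0.0005  0.0383]
turn -0.05
```

```bash
M="python3 -m jog"
$M '[[1,-0.002,0,0.02,0],[1,0,0,0.01,0],[1,0,0,0,0]]' | grep -E "pos|wrist_force"
$M '[[1,0,0,0.005,0],[1,0,0,0.005,0],[1,0,0,0,0]]' | grep -E "pos|wrist_force"
$M '[[1,0,0,0.003,0],[1,0,0,0,0]]' | grep -E "pos|wrist_force"
$M '[[1,0,0,0.003,0],[1,0,0,0,0]]' | grep -E "pos|wrist_force"
python3 go.py
```

```text
tcp_pos: [0.5489, -0.2288, 0.0652]
wrist_force: [-0.7, 0.8, -0.7]
tcp_pos: [0.5507, -0.2296, 0.0568]
wrist_force: [0.2, -0.0, -0.7]
tcp_pos: [0.5511, -0.2297, 0.0543]
wrist_force: [0.2, 0.6, -1.0]
tcp_pos: [0.551, -0.2297, 0.0512]
wrist_force: [0.2, 0.3, 0.4]
t 23.2667 p [ 0.551  -0.2297  0.0512] psi -1.8 toolz [ 0.027 -0.002 -1.   ] F [0.2 0.3 0.4] gap 0.0001 q [-31.  26. -13.  49.   1. 151.]
```

```bash
M="python3 -m jog"
$M '[[1,0,0,0.003,0],[1,0,0,0,0]]' | grep -E "pos|wrist_force"
$M '[[1,0,0,0.003,0],[1,0,0,0,0]]' | grep -E "pos|wrist_force"
$M '[[1,0,0,0.003,0],[1,0,0,0,0]]' | grep -E "pos|wrist_force"
$M '[[1,0,0,0.003,0],[1,0,0,0,0]]' | grep -E "pos|wrist_force"
python3 go.py
```

```text
tcp_pos: [0.5514, -0.2297, 0.0485]
wrist_force: [0.1, 1.4, 2.0]
tcp_pos: [0.5518, -0.2297, 0.0456]
wrist_force: [0.2, 0.8, 2.8]
tcp_pos: [0.5509, -0.2297, 0.0418]
wrist_force: [0.2, -0.5, 0.8]
tcp_pos: [0.5509, -0.2297, 0.0386]
wrist_force: [-1.0, -0.5, 0.0]
t 23.9333 p [ 0.5509 -0.2297  0.0386] psi -1.8 toolz [ 0.026 -0.002 -1.   ] F [-1.  -0.5  0. ] gap -0.0000 q [-31.  27. -14.  48.   1. 151.]
```

```bash
M="python3 -m jog"
$M '[[1,0,0,0.003,0],[1,0,0,0,0]]' | grep -E "pos|wrist_force"
$M '[[1,0,0,0.003,0],[1,0,0,0,0]]' | grep -E "pos|wrist_force"
$M '[[1,0,0,0.002,0],[1,0,0,0,0]]' | grep -E "pos|wrist_force"
$M '[[1,0,0,0.002,0],[1,0,0,0,0]]' | grep -E "pos|wrist_force"
python3 go.py
```

```text
tcp_pos: [0.5511, -0.2297, 0.0358]
wrist_force: [-0.3, 0.6, -0.4]
tcp_pos: [0.5512, -0.2296, 0.0328]
wrist_force: [-0.1, 0.1, -0.1]
tcp_pos: [0.5517, -0.2298, 0.0313]
wrist_force: [0.0, -0.7, -0.6]
tcp_pos: [0.5517, -0.2299, 0.0311]
wrist_force: [-3.9, 1.1, 11.4]
t 24.6 p [ 0.5517 -0.2299  0.0311] psi -1.8 toolz [ 0.027 -0.003 -1.   ] F [-3.9  1.1 11.4] gap -0.0000 q [-31.  27. -14.  47.   1. 151.]
```

```bash
M="python3 -m jog"
$M '[[1,0,0,0.002,0],[1,0,0,0,0],[1,0,0,0,0]]' | grep -E "pos|wrist_force"
$M '[[1,0,0,0.002,0],[1,0,0,0,0],[1,0,0,0,0]]' | grep -E "pos|wrist_force"
$M '[[1,0,0,-0.02,0],[1,0,0,-0.04,0],[1,-0.03,0,-0.04,0],[1,-0.04,0,0,0],[1,-0.04,0,0,0]]' | grep -E "pos|wrist_force"
$M '[[1,0,0,-0.02,0],[1,0,0,-0.02,0],[1,0,0,0,0],[1,0,0,0,0]]' | grep -E "pos|wrist_force"
python3 - <<'E'
from workcell import env
from h import *
for n in ("top","wrist","side"):
    c=env.read_camera(n);np.savez(f"pics/{n}12.npz",**c)
    if n=="top":
        g=cv2.cvtColor(c["img"],cv2.COLOR_RGB2GRAY)
        for u in (440,445,450,455): print(u,g[178:262,u].tolist())
    if n=="wrist":
        h=cv2.cvtColor(c["img"],cv2.COLOR_RGB2HSV);H,S,V=cv2.split(h)
        def comps(m,n):
            k,l,s,ce=cv2.connectedComponentsWithStats(m.astype(np.uint8)); print(n,[(s[i][:5].tolist(),ce[i].round(1).tolist()) for i in range(1,k) if s[i][4]>60])
        comps((H>100)&(H<125)&(S>120)&(V>60),"blue");comps(((H<6)|(H>174))&(S>170)&(V>130),"red")
        comps((S<60)&(V>225),"white");comps((H>12)&(H<32)&(S>60)&(V>120),"wood")
from go import info;info()
E
```

```text
tcp_pos: [0.5518, -0.2299, 0.031]
wrist_force: [-7.4, 3.3, 25.5]
tcp_pos: [0.5518, -0.2299, 0.0309]
wrist_force: [-14.0, 7.0, 37.1]
tcp_pos: [0.4457, -0.2276, 0.1186]
wrist_force: [-1.2, -0.6, -0.3]
tcp_pos: [0.444, -0.2269, 0.1573]
wrist_force: [1.0, 0.6, -1.0]
440 [253, 253, 185, 96, 96, 94, 95, 99, 101, 102, 100, 100, 101, 116, 115, 107, 97, 159, 198, 254, 254, 254, 254, 254, 254, 254, 254, 254, 254, 254, 254, 254, 254, 254, 254, 254, 254, 254, 254, 254, 254, 254, 253, 228, 176, 130, 126, 127, 127, 127, 149, 171, 191, 192, 196, 229, 254, 254, 254, 254, 254, 254, 254, 254, 254, 254, 254, 254, 254, 254, 254, 254, 254, 254, 254, 254, 254, 254, 253, 144, 128, 127, 126, 136]
445 [253, 252, 246, 215, 119, 89, 60, 148, 251, 251, 250, 233, 202, 194, 131, 132, 136, 140, 198, 254, 254, 254, 254, 254, 254, 254, 254, 254, 254, 254, 254, 254, 254, 254, 254, 254, 254, 254, 254, 253, 240, 242, 243, 241, 238, 233, 233, 234, 212, 89, 100, 129, 194, 194, 193, 209, 254, 253, 234, 72, 71, 72, 82, 90, 106, 114, 119, 118, 117, 108, 117, 125, 126, 165, 254, 254, 254, 254, 253, 171, 125, 125, 125, 127]
4
[... 824 characters left out ...]
, 0, 14, 58, 644], [261.9, 27.4]), ([418, 0, 10, 57, 426], [422.9, 28.3]), ([292, 201, 64, 28, 1594], [323.5, 213.8])]
red [([309, 21, 30, 7, 205], [323.7, 24.0])]
white [([269, 12, 143, 224, 21998], [341.1, 124.7]), ([604, 59, 36, 25, 569], [621.4, 71.3]), ([602, 166, 38, 21, 678], [620.6, 176.5]), ([593, 219, 27, 23, 340], [604.1, 229.5]), ([629, 250, 11, 15, 91], [634.9, 256.7]), ([582, 262, 43, 24, 641], [602.9, 273.0])]
wood [([97, 54, 17, 94, 1390], [104.7, 101.0]), ([297, 115, 92, 25, 2169], [342.1, 126.7]), ([552, 349, 57, 51, 453], [582.5, 373.3])]
t 26.0 p [ 0.4433 -0.2261  0.1553] psi -1.8 toolz [ 0.026 -0.002 -1.   ] F [ 0.2 -0.2 -0.6] gap 0.0000 q [-37.  11. -19.  59.   1. 145.]
```

Run:
```python
from h import *
np.set_printoptions(precision=1,suppress=True,linewidth=220)
c=load("pics/top12.npz");c0=load("pics/top0.npz")
a=np.radians(-1.8);R=np.array([[np.cos(a),-np.sin(a)],[np.sin(a),np.cos(a)]])
def proj(p):
    w=np.r_[R@np.array(p[:2])/1e3+[.5077,-.2443],p[2]/1e3];q=np.linalg.inv(c["T"])@np.r_[w,1];f=200/np.tan(np.radians(float(c["fov_y"]))/2)
    return np.array([c["cx"]+f*q[0]/-q[2],c["cy"]-f*q[1]/-q[2]])
for n,p in dict(nose=(60,15,23),noseback=(67,15,36),noseL=(60,33,23),noseR=(60,-3,23),heelL=(65,45,20),heel=(65,15,20),heelR=(65,-15,20),notch=(30,-15,20),notchR=(30,-45,20),bl=(-65,45,20),br=(-65,-45,20),barL=(0,35,50),barR=(0,-35,50)).items(): print(n,proj(p))
g0=cv2.cvtColor(c0["img"],cv2.COLOR_RGB2GRAY);g=cv2.cvtColor(c["img"],cv2.COLOR_RGB2GRAY)
for u in (438,445,452,460): print(u,"before",g0[184:202,u].tolist());print(u,"after ",g[184:202,u].tolist())
for r in (200,215,245): print(r,g[r,428:490].tolist())
h=cv2.cvtColor(c["img"],cv2.COLOR_RGB2HSV);m=((h[...,0]>12)&(h[...,0]<32)&(h[...,1]>60)&(h[...,2]>190)).astype(np.uint8);m[:, :425]=0;m[:,495:]=0;m[:200]=0;m[250:]=0
print("bar",cv2.minAreaRect(max(cv2.findContours(m,0,1)[0],key=cv2.contourArea)))
```

```text
nose [448.6 195.6]
noseback [450.  190.9]
noseL [439.9 195.5]
noseR [457.3 195.7]
heelL [433.7 193.4]
heel [448.1 193.6]
heelR [462.6 193.8]
notch [463.3 210.3]
notchR [477.9 210.5]
bl [435.9 256. ]
br [480.4 256.6]
barL [443. 222.]
barR [478.1 222.4]
438 before [147, 149, 150, 150, 147, 148, 148, 149, 168, 143, 94, 92, 89, 88, 102, 185, 187, 188]
438 after  [165, 164, 164, 162, 164, 165, 165, 167, 183, 160, 130, 228, 254, 254, 254, 254, 254, 254]
445 before [53, 135, 246, 245, 244, 220, 184, 177, 119, 119, 121, 119, 98, 90, 100, 184, 185, 186]
445 after  [60, 148, 251, 251, 250, 233, 202, 194, 131, 132, 136, 140, 198, 254, 254, 254, 254, 254]
452 before [68, 128, 243, 246, 246, 243, 127, 178, 119, 119, 123, 119, 106, 91, 90, 102, 187, 186]
452 after  [76, 141, 249, 251, 251, 250, 140, 195, 133, 132, 138, 137, 189, 254, 254, 254, 254, 254]
460 before [251, 251, 251, 251, 251, 251, 251, 249, 249, 232, 96, 94, 180, 179, 108, 107, 106, 108]
460 after  [254, 254, 254, 254, 254, 254, 254, 253, 253, 242, 137, 254, 254, 254, 254, 254, 254, 254]
200 [254, 254, 254, 254, 254, 233, 243, 253, 2
[... 193 characters left out ...]
 254, 254, 254, 254, 254, 254, 254, 254, 254, 254, 254, 246, 140, 87, 87]
215 [254, 254, 254, 254, 254, 253, 205, 252, 254, 254, 254, 254, 254, 254, 254, 254, 254, 254, 254, 254, 254, 254, 254, 254, 254, 254, 254, 254, 254, 254, 254, 254, 254, 254, 254, 254, 254, 254, 254, 254, 254, 254, 254, 254, 254, 254, 254, 254, 254, 254, 233, 138, 252, 254, 254, 254, 254, 254, 254, 226, 122, 81]
245 [253, 254, 254, 254, 254, 254, 254, 179, 252, 254, 254, 254, 254, 254, 254, 254, 243, 118, 65, 73, 80, 78, 71, 70, 69, 69, 69, 69, 70, 69, 71, 64, 63, 64, 53, 47, 35, 22, 18, 19, 22, 22, 18, 18, 19, 17, 18, 18, 27, 30, 30, 29, 38, 40, 40, 50, 64, 82, 88, 128, 124, 89]
bar ((461.5, 222.0), (8.0, 35.0), 90.0)
```

The plate's outline, grip and thin edge gaps match the seated prediction within about 1 px. The catch nose is back at its sprung-out position over the heel edge, and the press stopped with the fingertips at z = 20 mm, the seated top. The robot is clear, so I hand in.

```bash
python3 -c "
from workcell import env
print(env.hand_in())"
```

```text
the job is handed in; nothing more can be done
None
```

The stop plate is hooked under the strap and measures fully home, flush in the bed, with the catch sprung back over its heel. The job is handed in at about 26 s, but the press force never read the expected 5–15 N before the plate bottomed, so I did not see the snap itself.

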